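# Put three mixed-up weigh-hopper bodies back with their own gate flaps

### The arm

A 7-joint arm with a two-finger parallel gripper is mounted at the origin on the work surface. World frame = base frame: x ahead of the robot, y to its left, z up, the work surface at z = 0. Lengths are in m, angles in rad, forces in N, time in s.
With the tool pointing down it reaches from about 0.4 to 0.85 m from the base axis. Payload 10.4 kg.
Tool frame: the origin (TCP) lies on the centre line of the jaws, within the pads' length; the fingertips stand r.tip_extent ahead of it and the grasp point (between the pads) lies 3 mm ahead of it (r.tip_extent is the distance from the TCP to the fingertips, in m); z points along the fingers, y is the direction in which the jaws open and shut (so a half turn about z gives the same grasp; the last joint's range is limited). The gripper opens to 87 mm and grips with 3 to 60 N. Pads are 19 mm wide; open, the fingers measure 117 mm over their backs; the gripper's body (75 mm by 190 mm) begins 51 mm behind the grasp point.
Start: joints at [1.167, 0.332, -0.065, 1.46, 0.022, 1.35, -0.088], TCP at [0.232, -0.58, 0.245] pointing down, gripper open.
Joint ranges: [-2.6, 2.6], [-0.5, 2.12], [-1.47, 1.34], [0.16, 2.42], [-1.27, 4.41], [0.06, 2.06], [-2.6, 2.6]. Speed limits (rad/s): [2.22, 2.22, 2.79, 2.79, 3.14, 3.14, 3.14].

### API

Orientations are given as a unit quaternion [x, y, z, w].
In Python, from bench import r gives the robot as it stands. The module is installed in compiled form; this text tells all that it offers.
- The arm moves only by the shell command python3 -m jog 'ROWS' [FORCE]. ROWS is JSON, a list of rows, each a list of 5 numbers: the shift along the tool's x, y, z in cm, then the turn about the tool's z in rad, then the closure, from 0 (fully open) to 1 (shut). A call has exactly 10 rows; each row shifts and turns the pose as measured when the row begins, along the tool's axes as they then stand; what a row does not reach is not made up. A row lasts 1/10 s, in which the tool goes at most 50 mm and 8.59 degrees, less where a joint would pass 70% of its speed; a pose out of reach is approached as far as the arm can. A call with a gripper value outside its range is refused whole. The fingers move at their own pace and stop on an object; FORCE is the grip in N (left out, the last holds). Time passes only in rows, so rows that do not move let the fingers close, or fill a call up. It gives the time, the measured TCP pose, the force and the opening at its end, in the units of the state.
- r.read_state(): the state, without advancing time (a new reading comes with each control period).
- r.camera(name): name is "scene" or "side" or "wrist"; returns a dict with "pixels" (400x640x3 uint8, red, green, blue), "fx", "fy", "cx", "cy" (pixels), "camera_from_world" (4x4, takes a point from world to camera coordinates). Camera axes: x right, y up, looking along -z (the intrinsics and any distortion apply to the point x, -y, -z); pixel columns grow to the right and rows downward; lengths in m; the calibration is good to about 2 mm. A picture is of the moment at which its call begins. There is no depth.
- r.close_job(): hands the job in, once; it reports no verdict.
The state is a dict: "time": time; "joint_positions": joint angles; "joint_vel": joint speeds; "joint_torque": joint torques, N m; "ee_pos": TCP position; "eef_rot": TCP orientation; "ft_force": force on the tool from outside, world axes, zero at the start; "torque": the same for the moment, N m; "width": finger opening in m.
Only numpy, scipy, OpenCV 4.12 (cv2) and the standard library are available. Lean on these libraries where they do the work, as an engineer would, in place of code of your own. Each camera call takes 0.05 s, during which the arm holds its last target. There are 200 camera calls.

### The job

The three hopper bodies (blue film, green film, bare perforated steel) have been kitted into one another's trays: move them round, parking one in the empty tray or another clear spot when you need room, until each stands upright and flat on the floor of the hopper bay of the tray that holds the gate flaps of its own finish. Set them down gently, never drop or tip one over, and leave the wrench, the tape roll and the tub of pins where they are.

Things in the scene. Friction and masses are not known exactly. Their poses are not given: they have to be found in the camera images.
- hopper_blue: Hopper body, blue protective film: open sheet-metal funnel, 0.24 kg, 90 high, 3 thick. Flat upright side plates face its +y and -y, 60 over all: grip them from above near the rim (only 5 mm bosses, 22 up). Ends slope: 60 long (x) at foot, 90 at rim. Hanger bracket to 62 on -x, 37-79 up. Origin: centre of foot, z up; starts in a tray, foot 4 above bench.
- hopper_green: Hopper body, green protective film: open sheet-metal funnel, 0.24 kg, 90 high, 3 thick. Flat upright side plates face its +y and -y, 60 over all: grip them from above near the rim (only 5 mm bosses, 22 up). Ends slope: 60 long (x) at foot, 90 at rim. Hanger bracket to 62 on -x, 37-79 up. Origin: centre of foot, z up; starts in a tray, foot 4 above bench.
- hopper_steel: Hopper body, bare bright perforated steel (rows of small dark holes): open sheet-metal funnel, 0.24 kg, 90 high, 3 thick. Flat upright side plates face its +y and -y, 60 over all: grip them from above near the rim (only 5 mm bosses, 22 up). Ends slope: 60 long (x) at foot, 90 at rim. Hanger bracket to 62 on -x, 37-79 up. Origin: centre of foot, z up; starts in a tray, foot 4 above bench.
- tray_blue: Immovable plywood kit tray, 200 (x) by 96 (y), rim 14 high, floor 4 thick; home of hopper_blue. Two gate flaps, blue protective film, fixed in its +x part (under 15 high). Hopper bay: the -x part behind a 14 high divider, 89 by 90 inside, centred 52.5 from the origin along the tray's -x. Origin: centre of underside.
- tray_green: Immovable plywood kit tray, 200 (x) by 96 (y), rim 14 high, floor 4 thick; home of hopper_green. Two gate flaps, green protective film, fixed in its +x part (under 15 high). Hopper bay: the -x part behind a 14 high divider, 89 by 90 inside, centred 52.5 from the origin along the tray's -x. Origin: centre of underside.
- tray_steel: Immovable plywood kit tray, 200 (x) by 96 (y), rim 14 high, floor 4 thick; home of hopper_steel. Two gate flaps, bare bright perforated steel (rows of small dark holes), fixed in its +x part (under 15 high). Hopper bay: the -x part behind a 14 high divider, 89 by 90 inside, centred 52.5 from the origin along the tray's -x. Origin: centre of underside.
- tray_spare: Plywood kit tray of the same form and size as the others with nothing in it (no flaps, no hopper), cannot be shifted; free for parking. Its hopper bay is likewise centred 52.5 from the origin along its own -x. Origin: centre of its underside.
- wrench: Bystander: loose steel wrench, 180 long, lying flat on the bench beyond the trays. Leave alone.
- tape_roll: Bystander: loose amber roll of tape lying flat, 90 across, 25 high; origin centre of underside. Leave alone.
- pin_tub: Bystander: loose yellow tub of steel pins, 80 by 60 by 40 high; origin centre of underside. Leave alone.
Mind the look-alikes: they are no part of the job. Of the things that look like the hopper_green, take the one that is nearest to the robot's base at the start.

How it is judged:
By the outcome, as a careful person would: the job done as asked, in the order asked, and still so for the second after the job is handed in, with the robot touching nothing.
It also fails if it takes over 99 s, if anything falls off the work surface, if the arm or the gripper's body presses on something with over 40 N, if the wrist force passes 120 N, or if a joint passes its speed limit or range.

## Working session

There is one attempt and no reset: what is moved stays moved. The work goes in short steps, Python scripts to look and compute and a shell command to move; the robot and the scene stay as the last step left them, time stands still between calls to the robot, and variables do not carry over. Pictures are saved under pics/ and viewed, about 12 in all and at most 16, crops included, and the job is handed in when it is done.

```bash
mkdir -p pics
cat > h.py <<'E'
import numpy as np, cv2
from bench import r
def snap(cam,name):
    d=r.camera(cam); np.savez(f'pics/{name}.npz',**{k:v for k,v in d.items()})
    cv2.imwrite(f'pics/{name}.png',d['pixels'][:,:,::-1]); return d
def load(name): return dict(np.load(f'pics/{name}.npz',allow_pickle=True))
def ray(d,u,v):
    T=d['camera_from_world']; R=T[:3,:3]; c=-R.T@T[:3,3]
    q=np.array([(u-d['cx'])/d['fx'],-(v-d['cy'])/d['fy'],-1.0])
    if 'distortion' in d: print('DIST')
    return c,R.T@q
def onz(d,u,v,z):
    c,k=ray(d,u,v); return c+k*(z-c[2])/k[2]
def proj(d,p):
    T=d['camera_from_world']; q=T[:3,:3]@np.array(p)+T[:3,3]
    return np.array([d['cx']+d['fx']*q[0]/-q[2],d['cy']-d['fy']*q[1]/-q[2]])
def tri(obs):
    A=np.zeros((3,3));b=np.zeros(3)
    for d,u,v in obs:
        c,k=ray(d,u,v);k=k/np.linalg.norm(k);M=np.eye(3)-np.outer(k,k);A+=M;b+=M@c
    p=np.linalg.solve(A,b); return p
E
python3 - <<'E'
from h import *
for c in('scene','side','wrist'):
    d=snap(c,c+'0'); print(c,list(d),d['fx'],d['cx'],d['cy'],(-d['camera_from_world'][:3,:3].T@d['camera_from_world'][:3,3]).round(3), {k:v for k,v in d.items() if k not in('pixels','camera_from_world')})
s=r.read_state();print(s,r.tip_extent)
E
```

```text
scene ['pixels', 'fx', 'fy', 'cx', 'cy', 'camera_from_world'] 378.1929888853584 321.52537808785814 200.04226575989136 [1.156 0.492 0.519] {'fx': 378.1929888853584, 'fy': 378.1929888853584, 'cx': 321.52537808785814, 'cy': 200.04226575989136}
side ['pixels', 'fx', 'fy', 'cx', 'cy', 'camera_from_world'] 394.4013937957465 311.73028283368507 193.222038775636 [0.387 0.7   0.686] {'fx': 394.4013937957465, 'fy': 394.4013937957465, 'cx': 311.73028283368507, 'cy': 193.222038775636}
wrist ['pixels', 'fx', 'fy', 'cx', 'cy', 'camera_from_world'] 316.38212229468337 325.2969506875085 197.09862387433495 [ 0.303 -0.552  0.385] {'fx': 316.38212229468337, 'fy': 316.38212229468337, 'cx': 325.2969506875085, 'cy': 197.09862387433495}
{'time': 0.15, 'joint_positions': array([ 1.16741218,  0.33272726, -0.06470006,  1.46070812,  0.02161408,
        1.34988884, -0.08852006]), 'joint_vel': array([-0.00186901,  0.00026103,  0.00060231, -0.00243129, -0.00030713,
       -0.00045723, -0.00056083]), 'joint_torque': array([ 6.12929725e-04, -6.23633409e+01,  2.46947893e-02, -3.90142000e+01,
       -6.12978917e-02,  3.72661476e-02,  9.02570196e-05]), 'ee_pos': array([ 0.23218544, -0.58000314,  0.24395557]), 'eef_rot': array([ 9.81930062e-01,  1.89243453e-01, -1.25458550e-04, -5.02465045e-04]), 'ft_force': array([ 0.24512076, -0.18902843, -0.06243662]), 'torque': array([-0.02318894, -0.02917796, -0.00189414]), 'width': 0.08699239761838964} 0.022
```

View pics/scene0.png

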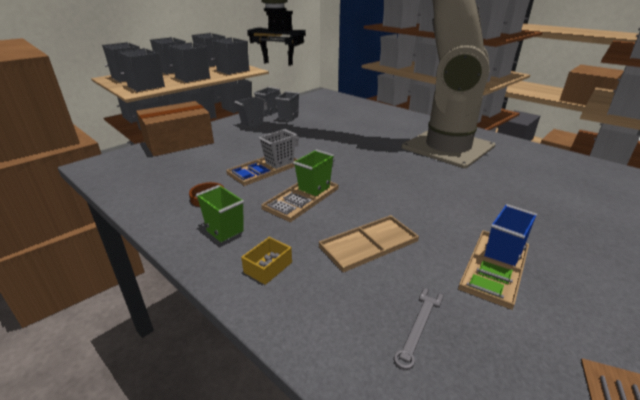

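View pics/side0.png

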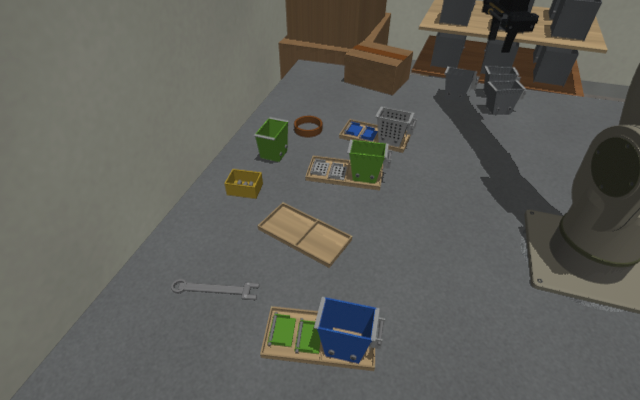

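Each hopper is in a wrong tray: steel in the blue-flap tray (scene 279,150), green in the steel-flap tray (314,173), blue in the green-flap tray (512,235). The spare tray is at (368,242). The green look-alike is at (221,213), farther from the base, so I leave it alone.

Run:
```python
from h import *
s=load('side0');c=load('scene0')
for n,u,v,u2,v2,z in [('green',368,149,315,159,.094),('steel',394,114,279,137,.094),('blue',348,318,512,222,.094),('spare',305,233,368,242,.01)]:
    print(n,onz(s,u,v,z).round(3),onz(c,u2,v2,z).round(3),tri([(s,u,v),(c,u2,v2)]).round(3))
hsv=cv2.cvtColor(s['pixels'],cv2.COLOR_RGB2HSV)
w=load('wrist0');T=w['camera_from_world'];st=r.read_state()
from scipy.spatial.transform import Rotation as Ro
R=Ro.from_quat(st['eef_rot']).as_matrix();print(R.round(2))
print('cam in tool',R.T@(-T[:3,:3].T@T[:3,3]-st['ee_pos']),'look',R.T@(-T[2,:3]), 'right',R.T@T[0,:3])
# pixel of tcp axis at 0.2 ahead
print([proj(w,st['ee_pos']+R[:,2]*z) for z in(.022,.1,.2,.24)])
```

```text
green [ 0.515 -0.124  0.094] [ 0.517 -0.123  0.094] [ 0.515 -0.125  0.093]
steel [ 0.48  -0.314  0.094] [ 0.481 -0.302  0.094] [ 0.479 -0.306  0.095]
blue [0.444 0.354 0.094] [0.459 0.354 0.094] [0.445 0.35  0.086]
spare [0.6   0.126 0.01 ] [0.611 0.125 0.01 ] [0.603 0.119 0.002]
[[ 0.93  0.37 -0.  ]
 [ 0.37 -0.93  0.  ]
 [-0.   -0.   -1.  ]]
cam in tool [ 0.07557262  0.00045998 -0.14057546] look [-2.76863445e-01 -6.62904699e-04  9.60909045e-01] right [0.00123741 0.99999869 0.0010464 ]
[array([324.61223724, 246.40466068]), array([324.91824443, 204.64303853]), array([325.1178406 , 177.40361369]), array([325.16989883, 170.29908723])]
```

View pics/wrist0.png

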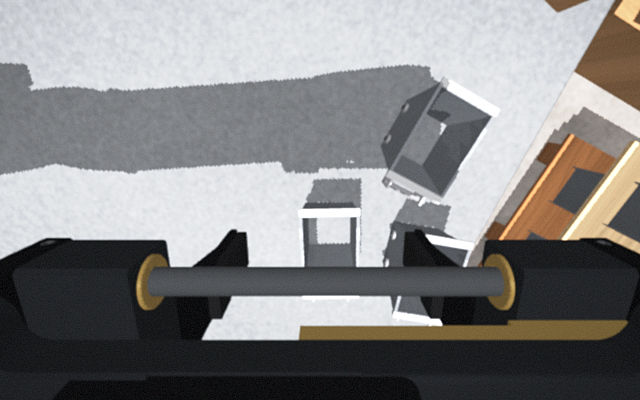

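```bash
python3 -m jog '[[3.23,-3.02,-0.5,0,0],[3.23,-3.02,-0.5,0,0],[3.23,-3.02,-0.5,0,0],[3.23,-3.02,-0.5,0,0],[3.23,-3.02,-0.5,0,0],[3.23,-3.02,-0.5,0,0],[3.23,-3.02,-0.5,0,0],[3.23,-3.02,-0.5,0,0],[3.23,-3.02,-0.5,0,0],[0,0,0,0.14,0]]' 20; python3 -m jog '[[0,0,0,0.14,0],[0,0,0,0.12,0],[0,0,0,0,0],[0,0,0,0,0],[0,0,0,0,0],[0,0,0,0,0],[0,0,0,0,0],[0,0,0,0,0],[0,0,0,0,0],[0,0,0,0,0]]'
python3 -c "
from h import *
snap('wrist','w1')"
```

```text
time: 1.15
ee_pos: [0.405, -0.2051, 0.2874]
eef_rot: [0.993, 0.118, -0.002, -0.002]
ft_force: [-0.6, -0.6, 0.4]
width: 0.0869
time: 2.15
ee_pos: [0.4051, -0.2034, 0.287]
eef_rot: [1.0, -0.011, -0.003, -0.001]
ft_force: [-0.1, -0.5, 0.6]
width: 0.0872
```

View pics/w1.png

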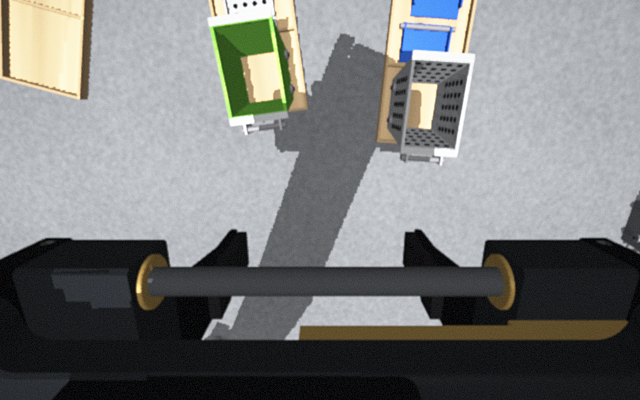

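The view shows the green hopper (rim about 208–292, 11–122) in the steel-flap tray and the steel hopper (about 390–475, 52–158) in the blue-flap tray. I'll enlarge it to pick corners.

```bash
python3 -c "
import cv2
a=cv2.imread('pics/w1.png')[0:170,195:485]
a=cv2.resize(a,None,fx=2.75,fy=2.75,interpolation=cv2.INTER_CUBIC)
for i in range(0,290,20): cv2.putText(a,str(195+i),(int(i*2.75),462),0,.35,(0,0,255),1); cv2.line(a,(int(i*2.75),440),(int(i*2.75),450),(0,0,255),1)
for j in range(0,170,20): cv2.putText(a,str(j),(0,int(j*2.75)+10),0,.35,(0,0,255),1); cv2.line(a,(0,int(j*2.75)),(10,int(j*2.75)),(0,0,255),1)
cv2.imwrite('pics/w1c.png',a)"
```

```text
(no output)
```

View pics/w1c.png

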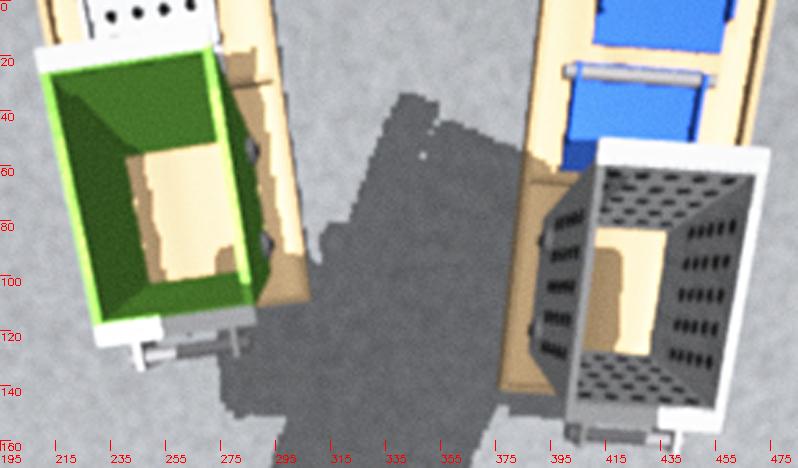

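Run:
```python
from h import *
w=load('w1')
f=lambda x,y,z: onz(w,195+x/2.75,y/2.75,z)[:2]
for n,P in dict(green=[(36,50),(215,22),(255,322),(97,345)],steel=[(600,137),(770,148),(720,432),(568,432)]).items():
    q=np.array([f(*p,.094) for p in P]);print(n,q.round(4).tolist(),'c',q.mean(0).round(4),
    'W',np.linalg.norm(q[0]-q[1]).round(4),np.linalg.norm(q[3]-q[2]).round(4),'L',np.linalg.norm(q[0]-q[3]).round(4),
    'yaw',[round(float(np.degrees(np.arctan2(*(a-b)[::-1]))),1) for a,b in((q[0],q[3]),(q[1],q[2]))], 'crossyaw',[round(float(np.degrees(np.arctan2(*(a-b)[::-1])))-90,1) for a,b in((q[0],q[1]),(q[3],q[2]))])
# tray edges
for n,a,b in [('steeltray R',(278,60),(310,298)),('bluetray L',(540,0),(498,388)),('bluetray R',(772,0),(745,140))]:
    A=f(*a,.014);B=f(*b,.014);print(n,A.round(4),B.round(4),'yaw',np.degrees(np.arctan2(*(A-B)[::-1])).round(1))
```

```text
green [[0.5614, -0.096], [0.5686, -0.158], [0.4695, -0.1662], [0.4624, -0.1065]] c [ 0.5155 -0.1317] W 0.0623 0.0601 L 0.0996 yaw [6.1, 4.8] crossyaw [6.6, 6.8]
steel [[0.53, -0.2907], [0.5251, -0.3506], [0.4249, -0.3428], [0.426, -0.2844]] c [ 0.4765 -0.3171] W 0.0601 0.0584 L 0.1041 yaw [-3.5, -4.5] crossyaw [-4.6, -1.1]
steeltray R [ 0.5746 -0.1723] [ 0.4767 -0.1824] yaw 5.9
bluetray L [ 0.5947 -0.2829] [ 0.4342 -0.2693] yaw -4.8
bluetray R [ 0.5926 -0.3797] [ 0.539  -0.3741] yaw -6.0
```

```bash
python3 -m jog '[[3.6,-2.5,0,0,0],[3.6,-2.5,0,0,0],[3.6,-2.4,0,0,0],[0,0,0,-0.127,0],[0,0,4,0,0],[0,0,4,0,0],[0,0,4,0,0],[0,0,4,0,0],[0,0,0,0,0],[0,0,0,0,0]]' 25
python3 -c "
from h import *
from scipy.spatial.transform import Rotation as Ro
snap('wrist','w2');s=r.read_state();print(s['ee_pos'],Ro.from_quat(s['eef_rot']).as_euler('xyz',degrees=True))"
```

```text
time: 3.2
ee_pos: [0.5202, -0.129, 0.1235]
eef_rot: [0.999, 0.053, -0.0, -0.002]
ft_force: [0.3, 0.2, 1.3]
width: 0.0872
[ 0.52000759 -0.12907675  0.12353628] [-1.79812463e+02  1.13531883e-02  6.07678351e+00]
```

View pics/w2.png

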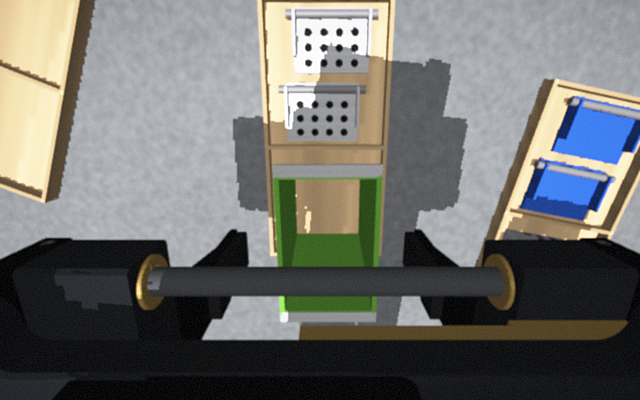

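The jaws straddle the green hopper (columns 276–381, jaw centre 325), with its yaw aligned to its tray. Descending to grip.

```bash
python3 -m jog '[[-0.3,0.2,2,0,0],[0,0,1.5,0,0],[0,0,0.95,0,0],[0,0,0,0,1],[0,0,0,0,1],[0,0,0,0,1],[0,0,0,0,1],[0,0,0,0,1],[0,0,0,0,1],[0,0,0,0,1]]' 25
python3 -m jog '[[0,0,-0.3,0,1],[0,0,-1.5,0,1],[0,0,-4,0,1],[0,0,-4,0,1],[0,0,-3,0,1],[0,0,0,0,1],[0,0,0,0,1],[0,0,0,0,1],[0,0,0,0,1],[0,0,0,0,1]]'
python3 - <<'E'
from h import *
a=snap('side','s3');b=snap('scene','c3');w=snap('wrist','w3')
# spare tray: wood mask in both
h1=a['pixels'][180:290,225:385,::-1];h2=b['pixels'][195:290,300:440,::-1]
h1=cv2.resize(h1,None,fx=3.8,fy=3.8,interpolation=2)[:, :]
h2=cv2.resize(h2,None,fx=2.9,fy=2.9,interpolation=2)
print(h1.shape,h2.shape)
o=np.zeros((600,800,3),np.uint8)
h1=cv2.resize(h1,(400,275));h2=cv2.resize(h2,(400,271));o[:275,:400]=h1;o[:271,400:]=h2
o[275:,:]=cv2.resize(w['pixels'][:260,:,::-1],(800,325));cv2.imwrite('pics/m3.png',o)
E
```

```text
time: 4.25
ee_pos: [0.5233, -0.1324, 0.0871]
eef_rot: [0.999, 0.053, 0.006, 0.001]
ft_force: [0.2, -0.4, -1.9]
width: 0.0601
time: 5.25
ee_pos: [0.5197, -0.1313, 0.2223]
eef_rot: [0.999, 0.053, 0.005, 0.0]
ft_force: [0.5, 0.9, -2.4]
width: 0.0599
(418, 608, 3) (276, 406, 3)
```

View pics/m3.png

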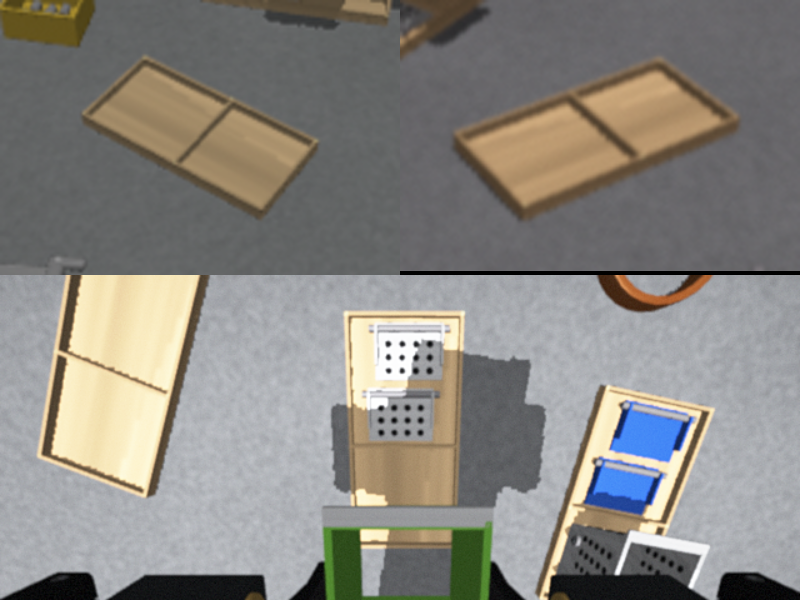

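Green is held (width 60 mm), and the steel tray's bay is clear below it. The spare tray's near end is at (40,457)–(152,497) in the lower panel, with its divider at (58,352)–(170,392).

Run:
```python
from h import *
a=load('side0');b=load('scene0');w=load('w3')
S=lambda x,y:(225+x/2.5,180+y/2.5); C=lambda x,y:(300+(x-400)/2.857,195+y/2.857); W=lambda x,y:(x/1.25,(y-275)/1.25)
z=.014
# far-right(-y), far-left, near-left, near-right
s=[(145,57),(83,116),(262,216),(318,143)]; c=[(455,135),(527,217),(738,122),(658,58)]
for i in range(4): print('spare',onz(a,*S(*s[i]),z).round(4),onz(b,*C(*c[i]),z).round(4),tri([(a,*S(*s[i])),(b,*C(*c[i]))]).round(4))
print('side div',onz(a,*S(230,101),z).round(4),onz(a,*S(180,163),z).round(4))
for n,p in dict(NL=(40,457),NR=(152,497),DL=(58,352),DR=(170,392)).items(): print('spare w',n,onz(w,*W(*p),z).round(4))
for n,p in dict(FL=(345,312),FR=(464,312),DL=(353,445),DR=(459,445),NL=(357,545),NR=(456,545)).items(): print('steel tray',n,onz(w,*W(*p),z).round(4))
for n,p in dict(FL=(604,386),FR=(713,408),DL=(574,505),DR=(668,525)).items(): print('blue tray',n,onz(w,*W(*p),z).round(4))
```

```text
spare [0.6835 0.0511 0.014 ] [0.6876 0.0518 0.014 ] [0.6847 0.0488 0.0112]
spare [0.7094 0.1431 0.014 ] [0.7197 0.1492 0.014 ] [0.7121 0.1411 0.0072]
spare [0.5184 0.2025 0.014 ] [0.5285 0.1993 0.014 ] [0.5198 0.1959 0.0065]
spare [0.4933 0.1087 0.014 ] [0.497 0.105 0.014] [0.4938 0.1041 0.0107]
side div [0.585  0.0829 0.014 ] [0.604 0.169 0.014]
spare w NL [0.5205 0.1922 0.014 ]
spare w NR [0.4948 0.0966 0.014 ]
spare w DL [0.6094 0.1656 0.014 ]
spare w DR [0.5877 0.0758 0.014 ]
steel tray FL [ 0.6644 -0.0665  0.014 ]
steel tray FR [ 0.6747 -0.1612  0.014 ]
steel tray DL [ 0.5605 -0.0804  0.014 ]
steel tray DR [ 0.5705 -0.1722  0.014 ]
steel tray NL [ 0.4691 -0.0907  0.014 ]
steel tray NR [ 0.4791 -0.1826  0.014 ]
blue tray FL [ 0.6318 -0.286   0.014 ]
blue tray FR [ 0.6245 -0.3824  0.014 ]
blue tray DL [ 0.5286 -0.2836  0.014 ]
blue tray DR [ 0.5194 -0.3738  0.014 ]
```

```bash
cat > st.py <<'E'
# usage: st.py X Y YAWdeg : tool-frame residual to target (cm, rad)
import sys
from h import *
from scipy.spatial.transform import Rotation as Ro
s=r.read_state();p=s['ee_pos'];R=Ro.from_quat(s['eef_rot']);yaw=R.as_euler('xyz')[2]
x,y,t=[float(v) for v in sys.argv[1:4]]
d=R.as_matrix().T@np.array([x-p[0],y-p[1],0])
print('pos',p.round(4),'yaw',np.degrees(yaw).round(2),'w',s['width'].round(4),'dx,dy cm',(d[:2]*100).round(2),'turn',round(yaw-np.radians(t),3))
E
python3 -m jog '[[1.1,-4.31,0,0,1],[1.1,-4.31,0,0,1],[1.1,-4.31,0,0,1],[1.1,-4.31,0,0,1],[1.1,-4.31,0,0,1],[1.1,-4.31,0,0,1],[0,0,0,0.122,1],[0,0,0,0.122,1],[0,0,0,0.122,1],[0,0,0,0,1]]'
python3 st.py .558 .133 -15
python3 - <<'E'
from h import *
w=load('w3')
R=[.5197,-.1313]; q=onz(w,406/1.25,185,.229); print('far rim edge rel TCP',q-np.array([*R,.229]))
w2=load('w2'); 
for v in(165,321): print('w2',onz(w2,328,v,.094).round(4))
w=snap('wrist','w4')
E
```

```text
time: 6.4
ee_pos: [0.5584, 0.1426, 0.2192]
eef_rot: [0.991, -0.137, 0.002, -0.001]
ft_force: [0.2, -0.3, -0.8]
width: 0.0596
far rim edge rel TCP [0.04215148 0.00420152 0.        ]
w2 [ 0.5649 -0.1261  0.094 ]
w2 [ 0.466 -0.137  0.094]Traceback (most recent call last):
  File "st.py", line 8, in <module>
    print('pos',p.round(4),'yaw',np.degrees(yaw).round(2),'w',s['width'].round(4),'dx,dy cm',(d[:2]*100).round(2),'turn',round(yaw-np.radians(t),3))
                                                              ^^^^^^^^^^^^^^^^
AttributeError: 'float' object has no attribute 'round'
```

View pics/w4.png

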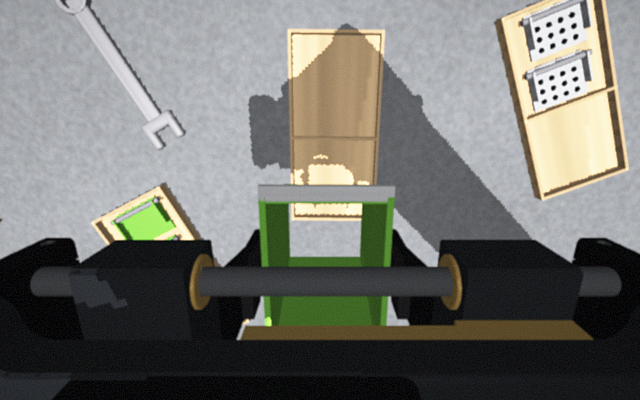

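The spare tray is straight ahead and nearly square to the tool (far end 289–384 at row 30, divider at row 137, near end at row 219). I'll refine its bay.

```bash
sed -i "s/s\['width'\].round(4)/round(s['width'],4)/" st.py
python3 - <<'E'
from h import *
w=load('w4')
P=np.array([onz(w,u,v,.014)[:2] for u,v in[(289,30),(384,30),(291,137),(380,137),(293,219),(378,219)]])
f,d,n=P[:2].mean(0),P[2:4].mean(0),P[4:].mean(0)
x=(f-n)/np.linalg.norm(f-n);print(P.round(4).tolist(),'L',np.linalg.norm(f-n),'yaw',np.degrees(np.arctan2(x[1],x[0])))
c=(f+n)/2;b=c-.0525*x;print('bay',b,'divider check',(d+n)/2,'tcp',b+.0075*x)
E
python3 st.py .561 .132 -15
```

```text
[[0.7114, 0.1373], [0.6859, 0.0468], [0.6111, 0.1666], [0.5852, 0.0741], [0.5208, 0.1924], [0.4943, 0.0974]] L 0.19823643485903292 yaw -15.456380642624673
bay [0.55251833 0.13245428] divider check [0.55288211 0.13259644] tcp [0.55974708 0.1304555 ]
pos [0.5583 0.1426 0.2192] yaw -15.51 w 0.0598 dx,dy cm [0.54 0.95] turn -0.009
```

```bash
python3 -m jog '[[0.5,1.1,0,0,1],[0,0,3,0,1],[0,0,3,0,1],[0,0,3,0,1],[0,0,1.5,0,1],[0,0,1,0,1],[0,0,0.5,0,1],[0,0,0,0,1],[0,0,0,0,1],[0,0,0,0,1]]'
python3 st.py .56 .1305 -15.5
```

```text
time: 7.45
ee_pos: [0.5654, 0.1233, 0.099]
eef_rot: [0.992, -0.129, 0.006, -0.001]
ft_force: [-0.7, 0.1, -1.0]
width: 0.06
pos [0.5654 0.1233 0.099 ] yaw -14.81 w 0.06 dx,dy cm [-0.71 -0.56] turn 0.012
```

```bash
python3 -m jog '[[-0.7,-0.6,0,0.012,1],[0,0,0,0,1],[0,0,0.4,0,1],[0,0,0.3,0,1],[0,0,0.2,0,1],[0,0,0.1,0,1],[0,0,0,0,1],[0,0,0,0,1],[0,0,0,0,1],[0,0,0,0,1]]'
python3 st.py .56 .1305 -15.5
```

```text
time: 8.45
ee_pos: [0.5607, 0.1322, 0.0898]
eef_rot: [0.991, -0.135, 0.007, -0.002]
ft_force: [-0.2, -0.4, -2.5]
width: 0.0602
pos [0.5607 0.1322 0.0898] yaw -15.52 w 0.0602 dx,dy cm [-0.03  0.18] turn -0.0
```

```bash
python3 -m jog '[[0,0,0.1,0,1],[0,0,0.1,0,1],[0,0,0.1,0,1],[0,0,0.05,0,1],[0,0,0,0,1],[0,0,0,0,1],[0,0,0,0,1],[0,0,0,0,1],[0,0,0,0,1],[0,0,0,0,1]]'
```

```text
time: 9.45
ee_pos: [0.5614, 0.1322, 0.0873]
eef_rot: [0.991, -0.135, 0.008, -0.002]
ft_force: [-0.7, -0.9, -0.1]
width: 0.0596
```

```bash
python3 -m jog '[[0,0,0.1,0,1],[0,0,0,0,1],[0,0,0,0,0],[0,0,0,0,0],[0,0,0,0,0],[0,0,0,0,0],[0,0,0,0,0],[0,0,-1,0,0],[0,0,-4,0,0],[0,0,-4,0,0]]'
python3 -m jog '[[0,0,-4,0,0],[0,0,0,0,0],[0,0,0,-0.12,0],[0,0,0,-0.08,0],[0,0,0,0,0],[0,0,0,0,0],[0,0,0,0,0],[0,0,0,0,0],[0,0,0,0,0],[0,0,0,0,0]]'
python3 st.py .4765 -.317 -4.5; python3 -c "
from h import *
snap('side','s5');snap('wrist','w5')
cv2.imwrite('pics/m5.png',np.vstack([cv2.imread('pics/s5.png')[100:390],cv2.imread('pics/w5.png')[:300]]))"
```

```text
time: 10.45
ee_pos: [0.5576, 0.1315, 0.1754]
eef_rot: [0.991, -0.135, 0.004, -0.001]
ft_force: [1.0, -0.8, -0.0]
width: 0.087
time: 11.45
ee_pos: [0.5593, 0.1331, 0.2273]
eef_rot: [0.999, -0.035, 0.01, -0.002]
ft_force: [-0.2, -0.3, -0.9]
width: 0.0871
pos [0.5593 0.1331 0.2273] yaw -3.99 w 0.0871 dx,dy cm [-5.12 45.48] turn 0.009
```

View pics/m5.png

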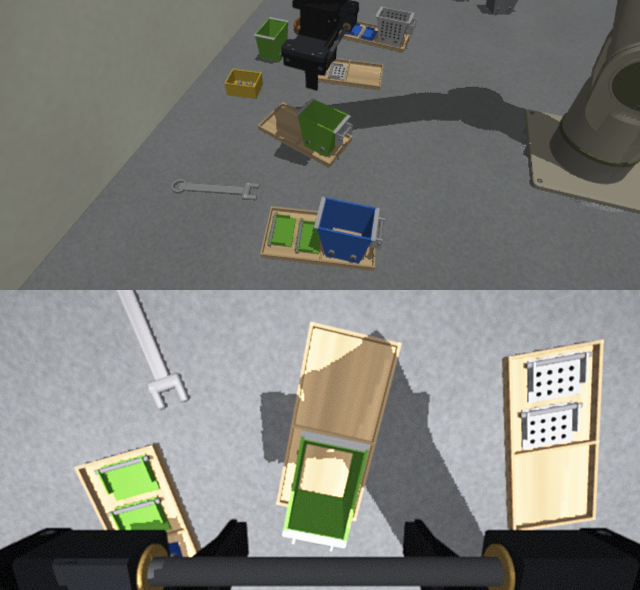

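Green stands upright in the spare bay. Next, the steel hopper.

```bash
python3 -m jog '[[-0.51,4.55,0,0,0],[-0.51,4.55,0,0,0],[-0.51,4.55,0,0,0],[-0.51,4.55,0,0,0],[-0.51,4.55,0,0,0],[-0.51,4.55,0,0,0],[-0.51,4.55,0,0,0],[-0.51,4.55,0,0,0],[-0.51,4.55,0,0,0],[-0.51,4.5,0,0,0]]'
python3 st.py .4765 -.317 -4.5
```

```text
time: 12.55
ee_pos: [0.4766, -0.3252, 0.2243]
eef_rot: [1.0, -0.028, 0.012, -0.003]
ft_force: [0.6, 0.7, -0.5]
width: 0.0871
pos [ 0.4766 -0.3252  0.2243] yaw -3.23 w 0.0871 dx,dy cm [-0.06 -0.82] turn 0.022
```

```bash
python3 -m jog '[[-0.06,-0.8,0,0.022,0],[0,0,3,0,0],[0,0,3,0,0],[0,0,2.5,0,0],[0,0,1,0,0],[0,0,0,0,0],[0,0,0,0,0],[0,0,0,0,0],[0,0,0,0,0],[0,0,0,0,0]]'
python3 st.py .4765 -.317 -4.5; python3 -c "
from h import *
snap('wrist','w6')"
```

```text
time: 13.55
ee_pos: [0.4773, -0.3275, 0.1305]
eef_rot: [0.999, -0.047, 0.014, 0.0]
ft_force: [0.2, 0.6, -0.2]
width: 0.0868
pos [ 0.4773 -0.3275  0.1305] yaw -5.4 w 0.0868 dx,dy cm [-0.18 -1.04] turn -0.016
```

View pics/w6.png

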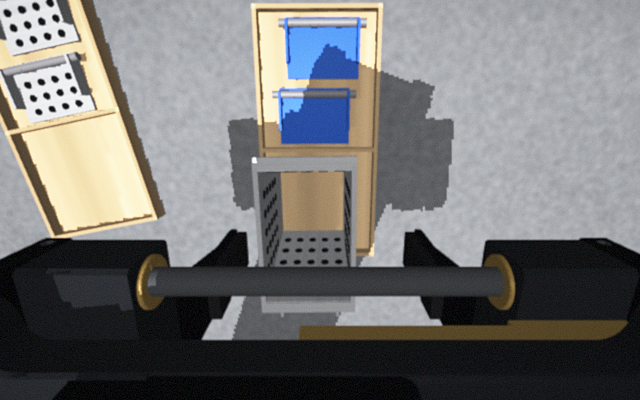

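```bash
python3 -m jog '[[0,-1,0,-0.02,0],[0,0,0,0,0],[0,0,2,0,0],[0,0,1.5,0,0],[0,0,1,0,0],[0,0,0.5,0,0],[0,0,0,0,0],[0,0,0,0,0],[0,0,0,0,0],[0,0,0,0,0]]'
python3 st.py .4765 -.317 -4.5
```

```text
time: 14.6
ee_pos: [0.4813, -0.3167, 0.0806]
eef_rot: [0.999, -0.035, 0.016, 0.001]
ft_force: [-0.5, -0.8, 0.3]
width: 0.0873
pos [ 0.4813 -0.3167  0.0806] yaw -4.07 w 0.0873 dx,dy cm [-0.47  0.06] turn 0.008
```

```bash
python3 -m jog '[[0,0,0,0,1],[0,0,0,0,1],[0,0,0,0,1],[0,0,0,0,1],[0,0,0,0,1],[0,0,0,0,1],[0,0,-0.4,0,1],[0,0,-1.5,0,1],[0,0,-3,0,1],[0,0,-3,0,1]]'
python3 -m jog '[[0,0,-2,0,1],[0,0,0,-0.09,1],[0,0,0,-0.09,1],[0,0,0,0,1],[0,0,0,0,1],[0,0,0,0,1],[0,0,0,0,1],[0,0,0,0,1],[0,0,0,0,1],[0,0,0,0,1]]'
python3 st.py .5245 -.1305 6.3; python3 -c "
from h import *
snap('wrist','w7')"
```

```text
time: 15.6
ee_pos: [0.4761, -0.3149, 0.1597]
eef_rot: [0.999, -0.035, 0.012, -0.001]
ft_force: [0.1, 0.4, -2.0]
width: 0.0598
time: 16.6
ee_pos: [0.4769, -0.3156, 0.1906]
eef_rot: [0.998, 0.054, 0.015, 0.003]
ft_force: [0.7, -0.1, -2.5]
width: 0.0598
pos [ 0.4769 -0.3156  0.1906] yaw 6.17 w 0.0598 dx,dy cm [  6.72 -17.89] turn -0.002
```

View pics/w7.png

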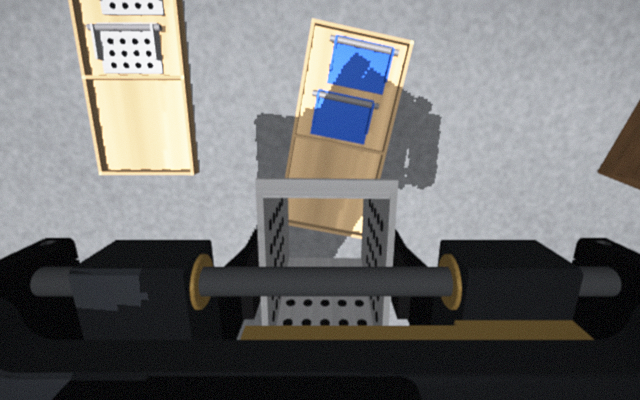

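Steel is held. The steel tray's bay is at upper left (divider 86–182 at row 78, near end 100–196 at row 174).

Run:
```python
from h import *
w=load('w7')
tcp=np.array([.4769,-.3156]);ax=np.array([np.cos(.1077),np.sin(.1077)])
for v in(180,196): q=onz(w,326,v,.1906+.0134)[:2]-tcp;print('rim',v,q@ax, q@[-ax[1],ax[0]])
o=lambda u,v:onz(w,u,v,.014)[:2].round(4)
print('steel tray D',o(86,78),o(182,78),'N',o(100,174),o(196,174), 'bay',(o(86,78)+o(182,78)+o(100,174)+o(196,174))/4)
print('blue F',o(312,18),o(413,42),'D',o(296,136),o(384,150),'NR',o(363,238))
```

```text
rim 180 0.045621667751158286 -0.0006939274807410863
rim 196 0.03874578142274681 -0.000703953403997933
steel tray D [ 0.5583 -0.0803] [ 0.5682 -0.1705] N [ 0.4665 -0.0874] [ 0.4769 -0.1844] bay [ 0.517475 -0.13065 ]
blue F [ 0.6329 -0.288 ] [ 0.6232 -0.3831] D [ 0.526  -0.2826] [ 0.5217 -0.3716] NR [ 0.4259 -0.3636]
```

```bash
python3 -m jog '[[1.63,-4.45,0,0,1],[1.63,-4.45,0,0,1],[1.63,-4.45,0,0,1],[1.63,-4.45,0,0,1],[0,0,0,0,1],[0,0,2.5,0,1],[0,0,2.5,0,1],[0,0,1.5,0,1],[0,0,1,0,1],[0,0,0,0,1]]'
python3 st.py .5225 -.1303 6.3
```

```text
time: 17.65
ee_pos: [0.5278, -0.1257, 0.1149]
eef_rot: [0.998, 0.053, 0.017, 0.003]
ft_force: [-0.3, 0.7, -2.5]
width: 0.0598
pos [ 0.5278 -0.1257  0.1149] yaw 6.09 w 0.0598 dx,dy cm [-0.57  0.4 ] turn -0.004
```

```bash
python3 -m jog '[[-0.57,0.4,0,0,1],[0,0,0,0,1],[0,0,1,0,1],[0,0,1,0,1],[0,0,0.6,0,1],[0,0,0.3,0,1],[0,0,0,0,1],[0,0,0,0,1],[0,0,0,0,1],[0,0,0,0,1]]'
python3 st.py .5225 -.1303 6.3
```

```text
time: 18.65
ee_pos: [0.5247, -0.1318, 0.0858]
eef_rot: [0.998, 0.053, 0.019, 0.004]
ft_force: [-0.1, 1.0, -2.9]
width: 0.06
pos [ 0.5247 -0.1318  0.0858] yaw 6.04 w 0.06 dx,dy cm [-0.2  -0.17] turn -0.005
```

```bash
python3 -m jog '[[-0.2,-0.15,0.1,0,1],[0,0,0.15,0,1],[0,0,0.15,0,1],[0,0,0.1,0,1],[0,0,0.05,0,1],[0,0,0,0,1],[0,0,0,0,1],[0,0,0,0,1],[0,0,0,0,1],[0,0,0,0,1]]'
python3 st.py .5225 -.1303 6.3
```

```text
time: 19.65
ee_pos: [0.5234, -0.1304, 0.0819]
eef_rot: [0.998, 0.053, 0.02, 0.004]
ft_force: [-1.4, -0.1, -0.3]
width: 0.0598
pos [ 0.5234 -0.1304  0.0819] yaw 6.04 w 0.0598 dx,dy cm [-0.09 -0.02] turn -0.005
```

```bash
python3 -m jog '[[0,0,0.08,0,1],[0,0,0.05,0,1],[0,0,0,0,0],[0,0,0,0,0],[0,0,0,0,0],[0,0,0,0,0],[0,0,0,0,0],[0,0,-1,0,0],[0,0,-4,0,0],[0,0,-4,0,0]]'
python3 -m jog '[[-0.6,-4,-3,0,0],[-0.6,-4,-3,0,0],[-0.6,-4.6,-1,0,0],[-1,-4.6,0,0,0],[-1,-4.6,0,0,0],[-1,-4.6,0,0,0],[-1,-4.6,0,0,0],[-1,-4.6,0,0,0],[-1,-4.6,0,0,0],[0,0,0,0,0]]'
python3 st.py .4 .28 20; python3 -c "
from h import *
snap('wrist','w8');snap('side','s8')
cv2.imwrite('pics/m8.png',np.vstack([cv2.imread('pics/s8.png')[80:270],cv2.imread('pics/w8.png')]))"
```

```text
time: 20.65
ee_pos: [0.5177, -0.1291, 0.1705]
eef_rot: [0.998, 0.053, 0.016, 0.003]
ft_force: [2.0, -1.8, 0.2]
width: 0.0866
time: 21.65
ee_pos: [0.3929, 0.2769, 0.2497]
eef_rot: [0.998, 0.052, 0.028, 0.005]
ft_force: [-0.2, -0.6, 0.2]
width: 0.0871
pos [0.3929 0.2769 0.2497] yaw 5.94 w 0.0871 dx,dy cm [ 0.74 -0.23] turn -0.245
```

View pics/m8.png

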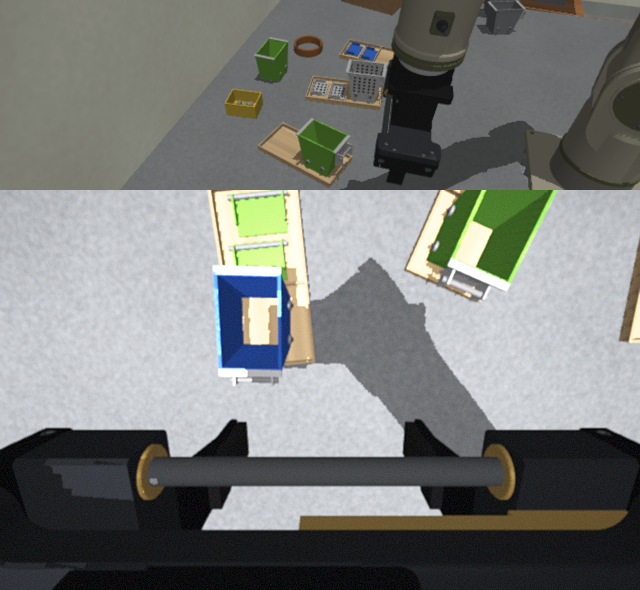

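Steel stands in its own tray. The blue hopper is seen from the wrist (rim 215–290, 78–186), so I compute its pose.

Run:
```python
from h import *
w=load('w8');s=load('side0')
o=lambda u,v,z:onz(w,u,v,z)[:2]
q=np.array([o(*p,.094) for p in[(215,80),(280,77),(286,182),(219,187)]])
ang=lambda a,b:np.degrees(np.arctan2(*(a-b)[::-1])).round(1)
print(q.round(4).tolist(),'c',q.mean(0).round(4),'W',np.linalg.norm(q[0]-q[1]).round(4),np.linalg.norm(q[2]-q[3]).round(4),'L',np.linalg.norm(q[0]-q[3]).round(4),'yaw',ang(q[0],q[3]),ang(q[1],q[2]),ang(q[0],q[1])-90,ang(q[3],q[2])-90)
A=o(299,5,.014);B=o(313,172,.014);print('tray R',A,B,ang(A,B))
A=o(209,5,.014);B=o(216,78,.014);print('tray L',A,B,ang(A,B))
# height check: rim centre wrist vs side
for p,sx in (((219,187),(375,342)),((215,80),(319,300)),((280,77),(319,342))): pass
print('side rim corners', [onz(s,u,v,.094)[:2].round(4).tolist() for u,v in((319,299),(380,303))])
print('tri',tri([(w,215,80),(s,316,330)]).round(4),tri([(w,280,77),(s,319,299)]).round(4))
```

```text
[[0.4889, 0.3838], [0.4976, 0.3263], [0.403, 0.3137], [0.3916, 0.3774]] c [0.4453 0.3503] W 0.0582 0.0648 L 0.0975 yaw 3.8 7.6 8.599999999999994 10.200000000000003
tray R [0.58298057 0.32217097] [0.40334327 0.28975153] 10.2
tray L [0.57253082 0.41859381] [0.4987756  0.40907956] 7.4
side rim corners [[0.5008, 0.3343], [0.3994, 0.3096]]
tri [0.4896 0.3865 0.0859] [0.5008 0.3279 0.0837]
```

```bash
python3 -m jog '[[2.8,-3.35,0,-0.045,0],[2.8,-3.35,0,0,0],[0,0,0,0,0],[0,0,3,0,0],[0,0,3,0,0],[0,0,3,0,0],[0,0,2,0,0],[0,0,1,0,0],[0,0,0,0,0],[0,0,0,0,0]]'
python3 st.py .4475 .35 8.5; python3 -c "
from h import *
snap('wrist','w9')"
```

```text
time: 22.75
ee_pos: [0.461, 0.3282, 0.1285]
eef_rot: [0.998, 0.061, 0.029, 0.013]
ft_force: [0.4, -0.2, 0.2]
width: 0.087
pos [0.461  0.3282 0.1285] yaw 6.99 w 0.087 dx,dy cm [-1.08 -2.32] turn -0.026
```

View pics/w9.png

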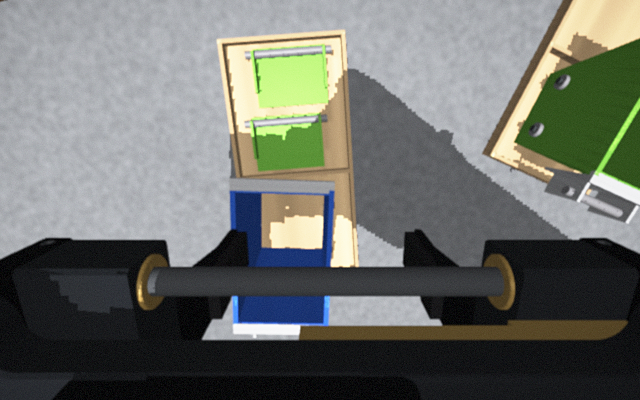

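The blue hopper is 43 px (about 26 mm) left of the jaw centre, with the yaw matched. Correcting, then descending.

```bash
python3 -m jog '[[-1.3,-2.6,0,-0.01,0],[0,0,0,0,0],[0,0,0.5,0,0],[0,0,0,0,0],[0,0,0,0,0],[0,0,0,0,0],[0,0,0,0,0],[0,0,0,0,0],[0,0,0,0,0],[0,0,0,0,0]]'
python3 st.py .4475 .35 8.0
python3 - <<'E'
from h import *
d=snap('wrist','w10'); hsv=cv2.cvtColor(d['pixels'],cv2.COLOR_RGB2HSV)
m=cv2.inRange(hsv,(105,120,40),(130,255,255))
for v in(195,205,215,225): c=np.where(m[v,150:450])[0]+150; print(v,c.min(),c.max(),onz(d,c.min(),v,.094)[:2].round(4),onz(d,c.max(),v,.094)[:2].round(4))
E
```

```text
time: 23.8
ee_pos: [0.4486, 0.3522, 0.1268]
eef_rot: [0.997, 0.063, 0.033, 0.013]
ft_force: [-0.5, -0.4, -0.1]
width: 0.0872
pos [0.4486 0.3522 0.1268] yaw 7.33 w 0.0872 dx,dy cm [-0.14  0.21] turn -0.012
195 274 376 [0.4737 0.3836] [0.4808 0.3253]
205 274 376 [0.4678 0.383 ] [0.4749 0.3243]
215 274 375 [0.4618 0.3825] [0.4689 0.3239]
225 273 374 [0.4557 0.3825] [0.4627 0.3235]
```

```bash
python3 -m jog '[[-0.3,-0.05,1.5,0,0],[0,0,1.5,0,0],[0,0,1.2,0,0],[0,0,0.5,0,0],[0,0,0,0,0],[0,0,0,0,1],[0,0,0,0,1],[0,0,0,0,1],[0,0,0,0,1],[0,0,0,0,1]]'
python3 st.py .4475 .35 7.3
```

```text
time: 24.85
ee_pos: [0.4484, 0.3514, 0.0753]
eef_rot: [0.997, 0.064, 0.032, 0.012]
ft_force: [0.3, -0.9, -2.1]
width: 0.0606
pos [0.4484 0.3514 0.0753] yaw 7.35 w 0.0606 dx,dy cm [-0.11  0.13] turn 0.001
```

```bash
python3 -m jog '[[0,0,-0.4,0,1],[0,0,-1.5,0,1],[0,0,-3,0,1],[0,0,-3.5,0,1],[0,0,-3.5,0,1],[0,0,-2.5,0,1],[0,0,0,0.07,1],[0,0,0,0.07,1],[0,0,0,0.07,1],[0,0,0,0,1]]'
python3 st.py .4795 -.3213 -5
```

```text
time: 25.85
ee_pos: [0.4362, 0.3548, 0.2336]
eef_rot: [0.998, -0.043, 0.034, 0.008]
ft_force: [0.2, -0.1, -2.1]
width: 0.0608
pos [0.4362 0.3548 0.2336] yaw -4.9 w 0.0608 dx,dy cm [10.06 66.97] turn 0.002
```

```bash
python3 -m jog '[[0.7,4.6,0,0,1],[0.7,4.6,0,0,1],[0.7,4.6,0,0,1],[0.7,4.6,0,0,1],[0.7,4.6,0,0,1],[0.7,4.6,0,0,1],[0.7,4.6,0,0,1],[0.7,4.6,0,0,1],[0.7,4.6,0,0,1],[0.7,4.6,0,0,1]]'
python3 st.py .4795 -.3213 -5
```

```text
time: 26.85
ee_pos: [0.4684, -0.1123, 0.2494]
eef_rot: [0.999, -0.022, 0.034, 0.012]
ft_force: [0.6, -0.0, -1.8]
width: 0.0608
pos [ 0.4684 -0.1123  0.2494] yaw -2.43 w 0.0608 dx,dy cm [ 1.99 20.83] turn 0.045
```

```bash
python3 -m jog '[[0.4,4.1,0,0,1],[0.4,4.1,0,0,1],[0.4,4.1,0,0,1],[0.4,4.1,0,0,1],[0.3,3.5,0,0.045,1],[0,0,0,0,1],[0,0,2,0,1],[0,0,1.5,0,1],[0,0,0,0,1],[0,0,0,0,1]]'
python3 st.py .4795 -.3213 -5; python3 -c "
from h import *
snap('wrist','w11')"
```

```text
time: 27.85
ee_pos: [0.4798, -0.3221, 0.2209]
eef_rot: [0.999, -0.037, 0.03, 0.013]
ft_force: [0.3, 0.8, -1.6]
width: 0.0606
pos [ 0.4798 -0.3221  0.2209] yaw -4.24 w 0.0606 dx,dy cm [-0.03 -0.07] turn 0.013
```

View pics/w11.png

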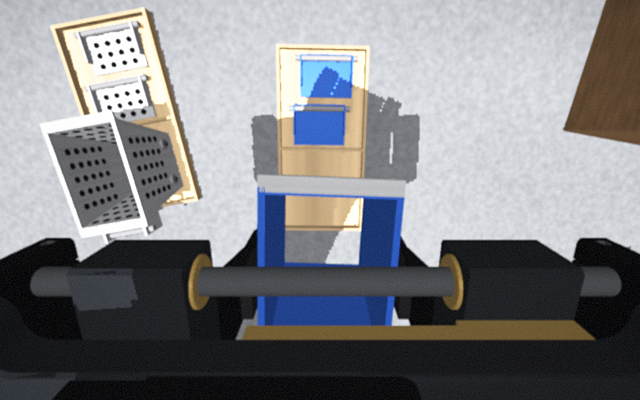

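Run:
```python
from h import *
w=load('w11')
P=np.array([onz(w,u,v,.014)[:2] for u,v in[(277,45),(370,45),(281,149),(366,149),(285,229),(362,229)]])
f,d,n=P[:2].mean(0),P[2:4].mean(0),P[4:].mean(0)
x=(f-n)/np.linalg.norm(f-n);print(P.round(4).tolist(),'L',np.linalg.norm(f-n),'yaw',np.degrees(np.arctan2(x[1],x[0])))
print('bay',(f+n)/2-.0525*x,(d+n)/2)
t=np.array([.4798,-.3221]);a=np.radians(-4.24);ax=np.array([np.cos(a),np.sin(a)])
for p in((258,178),(405,178)): q=onz(w,*p,.2396)[:2]-t;print('rim',q@ax,q@[-ax[1],ax[0]])
```

```text
[[0.6315, -0.2887], [0.6249, -0.3843], [0.5259, -0.2818], [0.5188, -0.3752], [0.4338, -0.2768], [0.4265, -0.3663]] L 0.19854830143963523 yaw -4.327865366481695
bay [ 0.47683217 -0.32506361] [ 0.47627808 -0.32502327]
rim 0.04684199013733853 0.026892723764963905
rim 0.046621374648494786 -0.03253923216425817
```

```bash
python3 -m jog '[[-0.5,-0.25,0,0,1],[0,0,2.5,0,1],[0,0,2.5,0,1],[0,0,2.5,0,1],[0,0,1.5,0,1],[0,0,1,0,1],[0,0,0,0,1],[0,0,0,0,1],[0,0,0,0,1],[0,0,0,0,1]]'
python3 st.py .4797 -.3215 -4.3
```

```text
time: 28.9
ee_pos: [0.4843, -0.3204, 0.1268]
eef_rot: [0.999, -0.035, 0.036, 0.015]
ft_force: [-0.2, 0.7, -2.8]
width: 0.0609
pos [ 0.4843 -0.3204  0.1268] yaw -3.91 w 0.0609 dx,dy cm [-0.45  0.14] turn 0.007
```

```bash
python3 -m jog '[[-0.7,0.0,1,0,1],[0,0,1,0,1],[0,0,1,0,1],[0,0,0.8,0,1],[0,0,0.4,0,1],[0,0,0,0,1],[0,0,0,0,1],[0,0,0,0,1],[0,0,0,0,1],[0,0,0,0,1]]'
python3 st.py .4797 -.3215 -4.3
```

```text
time: 29.9
ee_pos: [0.4803, -0.3218, 0.0815]
eef_rot: [0.999, -0.035, 0.037, 0.016]
ft_force: [-0.2, -0.3, -2.4]
width: 0.0606
pos [ 0.4803 -0.3218  0.0815] yaw -3.92 w 0.0606 dx,dy cm [-0.06 -0.03] turn 0.007
```

```bash
python3 -m jog '[[0,0,0.2,0,1],[0,0,0.15,0,1],[0,0,0.1,0,1],[0,0,0.05,0,1],[0,0,0.05,0,1],[0,0,0,0,1],[0,0,0,0,1],[0,0,0,0,1],[0,0,0,0,1],[0,0,0,0,1]]'
```

```text
time: 30.9
ee_pos: [0.481, -0.3221, 0.0761]
eef_rot: [0.999, -0.035, 0.037, 0.016]
ft_force: [0.5, 1.1, -2.7]
width: 0.0607
```

```bash
python3 -m jog '[[0,0,0.06,0,1],[0,0,0.06,0,1],[0,0,0.06,0,1],[0,0,0.0,0,1],[0,0,0,0,1],[0,0,0,0,1],[0,0,0,0,1],[0,0,0,0,1],[0,0,0,0,1],[0,0,0,0,1]]'
```

```text
time: 31.9
ee_pos: [0.4816, -0.3223, 0.0753]
eef_rot: [0.999, -0.035, 0.037, 0.016]
ft_force: [-0.3, 0.1, 1.9]
width: 0.0603
```

```bash
python3 -m jog '[[0,0,0,0,0],[0,0,0,0,0],[0,0,0,0,0],[0,0,0,0,0],[0,0,0,0,0],[0,0,-1,0,0],[0,0,-3,0,0],[0,0,-4,0,0],[0,0,-4,0,0],[0,0,-2,0,0]]'
python3 st.py .55 .132 -15.5
```

```text
time: 32.9
ee_pos: [0.4695, -0.3164, 0.219]
eef_rot: [0.999, -0.035, 0.036, 0.015]
ft_force: [0.8, 0.1, 0.2]
width: 0.0874
pos [ 0.4695 -0.3164  0.219 ] yaw -3.9 w 0.0874 dx,dy cm [  4.97 -45.27] turn 0.202
```

```bash
python3 -m jog '[[0.5,-4.5,0,0,0],[0.5,-4.5,0,0,0],[0.5,-4.5,0,0,0],[0.5,-4.5,0,0,0],[0.5,-4.5,0,0,0],[0.5,-4.5,0,0,0],[0.5,-4.5,0,0,0],[0.5,-4.5,0,0,0],[0.4,-4.2,0,0.1,0],[0.2,-4,0,0.1,0]]'
python3 st.py .55 .132 -15.5
```

```text
time: 33.9
ee_pos: [0.5556, 0.1278, 0.2238]
eef_rot: [0.988, -0.143, 0.047, 0.015]
ft_force: [1.0, 0.7, 0.5]
width: 0.0869
pos [0.5556 0.1278 0.2238] yaw -16.47 w 0.0869 dx,dy cm [-0.65 -0.24] turn -0.017
```

```bash
python3 -m jog '[[-4,0,0,0,0],[-4,0,0,0,0],[-4,0,0,0,0],[0,0,0,0,0],[0,0,0,0,0],[0,0,0,0,0],[0,0,0,0,0],[0,0,0,0,0],[0,0,0,0,0],[0,0,0,0,0]]'|sed -n 2,3p
python3 -m jog '[[0,0,-5,0,0],[0,0,-5,0,0],[0,0,0,0,0],[0,0,0,0,0],[0,0,0,0,0],[0,0,0,0,0],[0,0,0,0,0],[0,0,0,0,0],[0,0,0,0,0],[0,0,0,0,0]]'|sed -n 2,3p
python3 -m jog '[[3,0,0,0,0],[0,0,0,0,0],[0,0,0,0,0],[3,0,0,0,0],[0,0,0,0,0],[0,0,0,0,0],[3,0,0,0,0],[0,0,0,0,0],[0,0,0,0,0],[0,0,0,0,0]]'|sed -n 2,3p
```

```text
ee_pos: [0.4389, 0.1696, 0.2133]
eef_rot: [0.989, -0.142, 0.046, 0.013]
ee_pos: [0.4289, 0.1719, 0.3114]
eef_rot: [0.989, -0.143, 0.042, 0.015]
ee_pos: [0.5132, 0.1487, 0.3194]
eef_rot: [0.989, -0.14, 0.042, 0.015]
```

```bash
python3 -m jog '[[0,0,3,0,0],[0,0,0,0,0],[0,0,3,0,0],[0,0,0,0,0],[0,0,3,0,0],[0,0,0,0,0],[0,0,3,0,0],[0,0,0,0,0],[0,0,3,0,0],[0,0,0,0,0]]'|sed -n 2,3p
python3 -m jog '[[0,0,-5,0,0],[0,0,-5,0,0],[0,0,-5,0,0],[0,0,-5,0,0],[0,0,0,0,0],[0,0,0,0,0],[0,0,0,0,0],[0,0,0,0,0],[0,0,0,0,0],[0,0,0,0,0]]'|sed -n 2,3p
```

```text
ee_pos: [0.528, 0.1478, 0.1866]
eef_rot: [0.989, -0.139, 0.05, 0.012]
ee_pos: [0.5052, 0.1585, 0.4059]
eef_rot: [0.989, -0.136, 0.057, 0.008]
```

```bash
python3 -m jog '[[1,0.6,4,0,0],[1,0.6,4,0,0],[0,0,4,0,0],[0,0,4,0,0],[0,0,4,0,0],[0,0,4,0,0],[0,0,2,0,0],[0,0,0.5,0,0],[0,0,0,0,0],[0,0,0,0,0]]'
python3 st.py .5525 .132 -15.5; python3 -c "
from h import *
print(r.read_state()['eef_rot']);snap('wrist','w12')"
```

```text
time: 39.9
ee_pos: [0.5491, 0.1315, 0.1315]
eef_rot: [0.989, -0.136, 0.053, 0.009]
ft_force: [0.2, 0.1, -0.5]
width: 0.0871
pos [0.5491 0.1315 0.1315] yaw -15.63 w 0.0871 dx,dy cm [ 0.31 -0.14] turn -0.002
[ 0.98926294 -0.13586778  0.05316157  0.00852208]
```

View pics/w12.png

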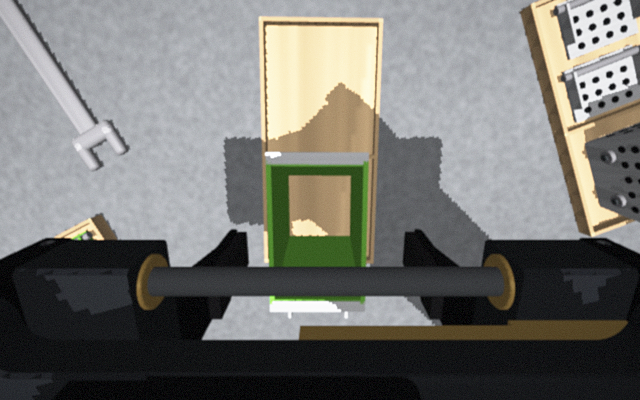

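Green is well between the jaws (265–370, about 4 mm left of centre). Correcting, then gripping.

```bash
python3 -m jog '[[-0.1,-0.5,1.5,0,0],[0,0,1.5,0,0],[0,0,1.2,0,0],[0,0,0.7,0,0],[0,0,0,0,0],[0,0,0,0,1],[0,0,0,0,1],[0,0,0,0,1],[0,0,0,0,1],[0,0,0,0,1]]'
python3 -c "
from h import *
print(r.read_state()['eef_rot'])"
python3 -m jog '[[0,0,-0.5,0,1],[0,0,-2,0,1],[0,0,-3,0,1],[0,0,-3.5,0,1],[0,0,-3,0,1],[0,0,0,-0.14,1],[0,0,0,-0.14,1],[0,0,0,-0.14,1],[0,0,0,0,1],[0,0,0,0,1]]'
python3 st.py .4465 .345 9
```

```text
time: 40.95
ee_pos: [0.557, 0.136, 0.0819]
eef_rot: [0.989, -0.136, 0.056, 0.008]
ft_force: [-0.1, 1.0, -2.7]
width: 0.0597
[ 0.98911685 -0.13589171  0.05588133  0.00765324]
time: 41.95
ee_pos: [0.5414, 0.1402, 0.2083]
eef_rot: [0.995, 0.079, 0.052, 0.019]
ft_force: [-0.3, -0.1, -2.0]
width: 0.06
pos [0.5414 0.1402 0.2083] yaw 9.24 w 0.06 dx,dy cm [ -6.04 -21.68] turn 0.004
```

```bash
python3 -m jog '[[-1.4,-4.5,0,0,1],[-1.4,-4.5,0,0,1],[-1.4,-4.5,0,0,1],[-1.2,-4.2,0,0,1],[-0.6,-2.5,0,0,1],[0,0,0,0,1],[0,0,0,0,1],[0,0,0,0,1],[0,0,0,0,1],[0,0,0,0,1]]'
python3 st.py .4465 .345 9
python3 - <<'E'
from h import *
w=load('w9');P=np.array([onz(w,u,v,.014)[:2] for u,v in[(219,41),(345,31),(350,169)]])
f=P[:2].mean(0);x=P[1]-P[2];x/=np.linalg.norm(x);y=P[0]-P[1];print(P.round(4),'yaw',np.degrees(np.arctan2(x[1],x[0])),np.degrees(np.arctan2(-y[0],y[1])),'W',np.linalg.norm(y))
t=np.radians(9);print('bay',f-.1525*np.array([np.cos(t),np.sin(t)]))
print(r.read_state()['eef_rot']);snap('wrist','w13')
E
```

```text
time: 42.95
ee_pos: [0.4512, 0.3326, 0.1916]
eef_rot: [0.997, 0.06, 0.052, 0.02]
ft_force: [0.9, -1.4, -2.5]
width: 0.0599
pos [0.4512 0.3326 0.1916] yaw 6.98 w 0.0599 dx,dy cm [-0.31 -1.29] turn -0.035
[[0.5799 0.4191]
 [0.5989 0.3262]
 [0.496  0.308 ]] yaw 10.027875450370889 11.561900720251355 W 0.0947699542733074
bay [0.43878885 0.34878047]
[0.99666335 0.05961204 0.0521786  0.01964609]
```

View pics/w13.png

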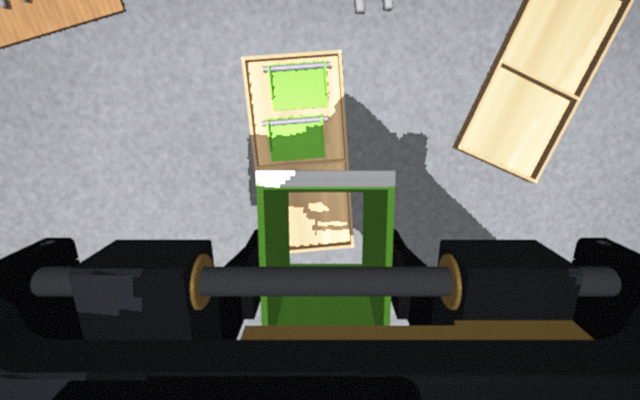

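Run:
```python
from h import *
w=load('w13');P=np.array([onz(w,u,v,.014)[:2] for u,v in[(242,57),(341,50),(347,160),(353,245)]])
x=P[1]-P[3];L=np.linalg.norm(x);x/=L;y=P[0]-P[1]
yaw=np.arctan2(x[1],x[0]);print(P.round(4).tolist(),'L',L,'W',np.linalg.norm(y),np.degrees(yaw),np.degrees(np.arctan2(-y[0],y[1])))
X=np.array([np.cos(yaw),np.sin(yaw)]);Y=np.array([-X[1],X[0]])
c=(P[1]+P[3])/2+.048*Y;print('bay',c-.0525*X)
s=r.read_state();t=s['ee_pos'][:2];
from scipy.spatial.transform import Rotation as Ro
R=Ro.from_quat(s['eef_rot']).as_matrix();print('zaxis',R[:,2])
a=np.radians(6.98)
for p in((257,174),(395,172)): q=onz(w,*p,.1916+.0121)[:2]-t;print('rim',q@[np.cos(a),np.sin(a)],q@[-np.sin(a),np.cos(a)])
# up-axis of hopper: at grasp tool orientation, hopper upright
Rg=Ro.from_quat([0.98911685,-0.13589171,0.05588133,0.00765324]).as_matrix()
print('hopper up now',R@Rg.T@[0,0,1], 'rel to hopper axes x,y lean', (Rg.T@[0,0,1]).round(4))
print('hopper yaw', np.degrees(np.arctan2(*((R@Rg.T@[np.cos(np.radians(-15.5)),np.sin(np.radians(-15.5)),0])[:2][::-1]))))
# foot centre vs tcp: at grasp foot centre (.5525,.133,.004)
d=Rg.T@(np.array([.5525,.1335,.004])-[.557,.136,.0819]);print('foot rel TCP world',R@d)
```

```text
[[0.581, 0.4199], [0.5995, 0.3264], [0.4953, 0.3068], [0.4055, 0.2885]] L 0.19768179050519713 W 0.09531601155355181 11.057885347218425 11.2305783217308
bay [0.44178536 0.34448031]
zaxis [ 0.10644385 -0.03306582 -0.99376876]
rim 0.04680512195005401 0.02906249064278705
rim 0.04718928695913353 -0.030314685801897903
hopper up now [0.0054411  0.04650366 0.9989033 ] rel to hopper axes x,y lean [ 0.1126 -0.     -0.9936]
hopper yaw 6.822335073654555
foot rel TCP world [-0.00363554 -0.00764051 -0.07761002]
```

```bash
python3 -m jog '[[-0.75,-1.3,0,0,1],[-0.75,-1.3,0,0,1],[0,0,0,0,1],[0,0,2.2,0,1],[0,0,2.2,0,1],[0,0,2,0,1],[0,0,1,0,1],[0,0,0,0,1],[0,0,0,0,1],[0,0,0,0,1]]'
python3 st.py .443 .353 6.8;python3 - <<'E'
from h import *
from scipy.spatial.transform import Rotation as Ro
s=r.read_state();R=Ro.from_quat(s['eef_rot']).as_matrix()
Rg=Ro.from_quat([0.98911685,-0.13589171,0.05588133,0.00765324]).as_matrix()
print('up',R@Rg.T@[0,0,1],'foot',s['ee_pos']+R@Rg.T@(np.array([.5525,.1335,.004])-[.557,.136,.0819]))
E
```

```text
time: 44.0
ee_pos: [0.4483, 0.3481, 0.116]
eef_rot: [0.997, 0.053, 0.055, 0.02]
ft_force: [-0.2, -0.9, -2.8]
width: 0.0594
pos [0.4483 0.3481 0.116 ] yaw 6.29 w 0.0594 dx,dy cm [-0.47 -0.54] turn -0.009
up [5.00796205e-04 4.65751387e-02 9.98914664e-01] foot [0.44495442 0.34047953 0.03835683]
```

```bash
python3 -m jog '[[-0.65,-0.65,0,-0.02,1],[0,0,0,0,1],[0,0,1,0,1],[0,0,0.8,0,1],[0,0,0.6,0,1],[0,0,0.3,0,1],[0,0,0.2,0,1],[0,0,0,0,1],[0,0,0,0,1],[0,0,0,0,1]]'
python3 - <<'E'
from h import *
from scipy.spatial.transform import Rotation as Ro
s=r.read_state();R=Ro.from_quat(s['eef_rot']).as_matrix()
Rg=Ro.from_quat([0.98911685,-0.13589171,0.05588133,0.00765324]).as_matrix()
print('up',R@Rg.T@[0,0,1],'foot',s['ee_pos']+R@Rg.T@(np.array([.5525,.1335,.004])-[.557,.136,.0819]))
E
```

```text
time: 45.0
ee_pos: [0.4445, 0.3541, 0.0852]
eef_rot: [0.996, 0.065, 0.056, 0.02]
ft_force: [0.2, 0.6, -2.0]
width: 0.0596
up [-0.00178839  0.04757065  0.99886627] foot [0.44150544 0.34638097 0.00760261]
```

```bash
python3 -m jog '[[0,0,0.1,0,1],[0,0,0.08,0,1],[0,0,0.06,0,1],[0,0,0.05,0,1],[0,0,0,0,1],[0,0,0,0,1],[0,0,0,0,1],[0,0,0,0,1],[0,0,0,0,1],[0,0,0,0,1]]'
```

```text
time: 46.0
ee_pos: [0.4453, 0.3544, 0.0832]
eef_rot: [0.996, 0.065, 0.056, 0.02]
ft_force: [-0.2, -0.5, -0.4]
width: 0.0596
```

```bash
python3 -m jog '[[0,0,0.08,0,1],[0,0,0.05,0,0.31],[0,0,0,0,0.308],[0,0,0,0,0.305],[0,0,0,0,0.302],[0,0,0,0,0.299],[0,0,0,0,0.296],[0,0,0,0,0.292],[0,0,0,0,0.288],[0,0,0,0,0.28]]' 6
python3 -m jog '[[0,0,0,0,0.27],[0,0,0,0,0.24],[0,0,0,0,0.15],[0,0,0,0,0],[0,0,0,0,0],[0,0,0,0,0],[0,0,-1,0,0],[0,0,-3,0,0],[0,0,-4,0,0],[0,0,-4,0,0]]'
python3 -m jog '[[0,0,-3,0,0],[-2,0,-3,0,0],[-2,0,-3,0,0],[0,0,0,0,0],[0,0,0,0,0],[0,0,0,0,0],[0,0,0,0,0],[0,0,0,0,0],[0,0,0,0,0],[0,0,0,0,0]]'
python3 -c "
from h import *
snap('wrist','w14');snap('side','s14');snap('scene','c14')
im=lambda n:cv2.imread(f'pics/{n}.png')
a=im('w14')[:230];b=im('s14')[90:390];c=im('c14')[110:310]
cv2.imwrite('pics/m14.png',np.hstack([np.vstack([cv2.resize(a,(400,144)),cv2.resize(c,(400,125))]),np.zeros((269,0,3),np.uint8)]))
cv2.imwrite('pics/m14.png',np.vstack([cv2.resize(b[:,200:440],(400,500))[:, :],]) if 0 else np.vstack([np.hstack([cv2.resize(b[:,220:440],(400,300*400//220))[:370],cv2.resize(c[:,180:580],(400,200)) if 0 else cv2.resize(c[:,200:560],(400,370))]),cv2.resize(a,(800,230))]))"
```

```text
time: 47.0
ee_pos: [0.4462, 0.354, 0.0827]
eef_rot: [0.996, 0.064, 0.057, 0.02]
ft_force: [0.1, -0.4, -0.1]
width: 0.0623
time: 48.0
ee_pos: [0.4298, 0.3563, 0.202]
eef_rot: [0.996, 0.065, 0.053, 0.022]
ft_force: [1.2, -0.5, 0.2]
width: 0.0873
time: 49.0
ee_pos: [0.3788, 0.3559, 0.2982]
eef_rot: [0.996, 0.065, 0.056, 0.019]
ft_force: [-0.1, -0.4, -0.6]
width: 0.0874
```

Run:
```python
from h import *
exp=dict(green=((.4415,.3455),6.8,(50,120,40),(75,255,255)),blue=((.4765,-.324),-4.3,(105,120,30),(130,255,255)))
for cam in('w14','s14','c14'):
    d=load(cam);hsv=cv2.cvtColor(d['pixels'],cv2.COLOR_RGB2HSV)
    for n,(c,yw,lo,hi) in exp.items():
        t=np.radians(yw);X=np.array([np.cos(t),np.sin(t)]);Y=np.array([-X[1],X[0]])
        pts=[]
        for z,hx in((.094,.045),(.004,.03)):
            for sx in(-1,1):
                for sy in(-1,1): q=np.array(c)+sx*hx*X+sy*.03*Y; pts.append(proj(d,[*q,z]))
        pts=np.array(pts);a=pts.min(0);b=pts.max(0)
        m=cv2.inRange(hsv,lo,hi);k,lab,st,_=cv2.connectedComponentsWithStats(m)
        cx,cy=((a+b)/2).astype(int)
        best=[s for i,s in enumerate(st) if i and s[4]>60 and s[0]<b[0] and s[0]+s[2]>a[0] and s[1]<b[1] and s[1]+s[3]>a[1]]
        print(cam,n,'expect',a.round(),b.round(),'seen',[(s[0],s[1],s[0]+s[2],s[1]+s[3],s[4]) for s in best])
w=load('w14');hsv=cv2.cvtColor(w['pixels'],cv2.COLOR_RGB2HSV);m=cv2.inRange(hsv,(50,120,40),(75,255,255))
for v in range(60,200,20):
    c=np.where(m[v])[0]; print(v,(c.min(),c.max(),onz(w,c.min(),v,.094)[:2].round(4),onz(w,c.max(),v,.094)[:2].round(4)) if len(c) else None)
```

```text
w14 green expect [306.  99.] [362. 182.] seen []
w14 blue expect [748. 143.] [918. 224.] seen []
s14 green expect [321. 294.] [379. 360.] seen []
s14 blue expect [378. 105.] [414. 146.] seen [(np.int32(361), np.int32(106), np.int32(411), np.int32(146), np.int32(1068))]
c14 green expect [481. 202.] [532. 265.] seen []
c14 blue expect [257. 128.] [294. 168.] seen [(np.int32(259), np.int32(130), np.int32(294), np.int32(168), np.int32(943)), (np.int32(251), np.int32(164), np.int32(270), np.int32(173), np.int32(89))]
60 None
80 None
100 (np.int64(351), np.int64(351), array([0.4878, 0.3323]), array([0.4878, 0.3323]))
120 (np.int64(347), np.int64(347), array([0.4664, 0.3336]), array([0.4664, 0.3336]))
140 None
160 (np.int64(348), np.int64(352), array([0.4237, 0.3264]), array([0.4242, 0.322 ]))
180 None
```

Run:
```python
from h import *
def pts(d,c,yw,ends=.05):
    t=np.radians(yw);X=np.array([np.cos(t),np.sin(t)]);Y=np.array([-X[1],X[0]])
    return np.array([proj(d,[*(np.array(c)+sx*hx*X+sy*.03*Y),z]) for z,hx in((.094,.045),(.004,.03)) for sx in(-1,1) for sy in(-1,1)])
for cam in('w14','s14','c14','side0','scene0'):
    d=load(cam);hsv=cv2.cvtColor(d['pixels'],cv2.COLOR_RGB2HSV)
    green=((.4415,.3455),6.8) if '14' in cam else ((.5155,-.131),6)
    steel=((.5185,-.1308),6) if '14' in cam else ((.4765,-.317),-4.5)
    p=pts(d,*green);a,b=p.min(0),p.max(0)
    m=cv2.inRange(hsv,(35,120,40),(80,255,255));k,lab,st,_=cv2.connectedComponentsWithStats(m)
    print(cam,'green expect',a.round(),b.round(),[(int(s[0]),int(s[1]),int(s[0]+s[2]),int(s[1]+s[3]),int(s[4])) for i,s in enumerate(st) if i and s[4]>60 and s[0]<b[0] and s[0]+s[2]>a[0] and s[1]<b[1] and s[1]+s[3]>a[1]])
    if cam[0]!='w':
        p=pts(d,*steel);a,b=p.min(0),p.max(0)
        base=load('s5' if cam[0:2] in('s1','si') else 'c3')['pixels'] # empty steel tray reference
        x0,y0=(a-12).astype(int);x1,y1=(b+12).astype(int)
        df=(cv2.absdiff(d['pixels'],base).max(2)>40).astype(np.uint8)[y0:y1,x0:x1]
        k,lab,st,_=cv2.connectedComponentsWithStats(df);i=1+st[1:,4].argmax() if k>1 else 0
        print('  steel expect',a.round(),b.round(),'changed',st[i,0]+x0,st[i,1]+y0,st[i,0]+st[i,2]+x0,st[i,1]+st[i,3]+y0)
w=load('w14');hsv=cv2.cvtColor(w['pixels'],cv2.COLOR_RGB2HSV);m=cv2.inRange(hsv,(35,120,40),(80,255,255))
for v in range(90,200,12):
    c=np.where(m[v,:420])[0]; print(v,(c.min(),c.max(),onz(w,c.min(),v,.094)[:2].round(4),onz(w,c.max(),v,.094)[:2].round(4)) if len(c) else None)
```

```text
w14 green expect [306.  99.] [362. 182.] [(302, 98, 357, 178, 2490)]
s14 green expect [321. 294.] [379. 360.] [(295, 298, 375, 362, 3232)]
  steel expect [348. 139.] [386. 183.] changed 341 163 380 183
c14 green expect [481. 202.] [532. 265.] [(494, 206, 533, 235, 677), (484, 229, 525, 266, 977), (480, 261, 513, 279, 272)]
  steel expect [292. 150.] [332. 196.] changed 280 137 294 167
side0 green expect [349. 139.] [387. 183.] [(350, 140, 385, 183, 1186)]
  steel expect [377. 106.] [413. 147.] changed 365 142 388 159
scene0 green expect [293. 149.] [333. 196.] [(295, 151, 333, 196, 1144)]
  steel expect [258. 129.] [295. 169.] changed 246 122 296 133
90 None
102 (np.int64(304), np.int64(355), array([0.4789, 0.3821]), array([0.4863, 0.3277]))
114 (np.int64(304), np.int64(356), array([0.4665, 0.3807]), array([0.474 , 0.3248]))
126 (np.int64(305), np.int64(356), array([0.4541, 0.3781]), array([0.4614, 0.3229]))
138 (np.int64(302), np.int64(356), array([0.4409, 0.3798]), array([0.4486, 0.3211]))
150 (np.int64(303), np.int64(356), array([0.4282, 0.3772]), array([0.4357, 0.3192]))
162 (np.int64(303), np.int64(355), array([0.4152, 0.3757]), array([0.4225, 0.3184]))
174 (np.int64(303), np.int64(356), array([0.402 , 0.3741]), array([0.4094, 0.3153]))
186 None
198 None
```

Run:
```python
from h import *
for cam,rows in(('w14',(125,130,135,140,145,150,155)),):
    w=load(cam);hsv=cv2.cvtColor(w['pixels'],cv2.COLOR_RGB2HSV);m=cv2.inRange(hsv,(35,120,20),(80,255,255))
    for v in rows:
        seg=''.join('G' if x else '.' for x in m[v,295:365]);i=np.where(m[v,310:352]==0)[0]+310
        print(v,seg,onz(w,i.min()-.5,v,.004)[:2].round(4) if len(i) else '',onz(w,i.max()+.5,v,.004)[:2].round(4) if len(i) else '')
```

```text
125 ..........G.........................................GGGGGGGGGG........ [0.4605 0.3743] [0.4671 0.3241]
130 ..........G........................................GGGGGGGGGGG........ [0.4539 0.3735] [0.4603 0.3246]
135 ........GGG........................................GGGGGGGGGGG........ [0.4472 0.3727] [0.4536 0.3236]
140 ........GGG........................................GGGGGGGGGGG........ [0.4405 0.3719] [0.4469 0.3227]
145 ........GGG........................................GGGGGGGGGGG........ [0.4338 0.3711] [0.4402 0.3217]
150 ........GGG........................................GGGGGGGGGGG........ [0.427  0.3703] [0.4334 0.3208]
155 ........GGG........................................GGGGGGGGGG......... [0.4202 0.3694] [0.4266 0.3198]
```

```bash
python3 -c "
from bench import r
print(r.close_job())"
```

```text
the job is handed in; nothing more can be done
None
```

I moved the three hoppers into the trays with flaps of their own finish and handed the job in after about 49 s of the 99 s allowed. Green was parked in the spare tray, then steel, blue and green went into their home trays. The gripper was open, raised and clear of everything. I did not touch the far green look-alike, the wrench, the tape roll or the tub.

**Last checks:**
- **Green:** its foot is about 4 mm off the bay centre, against roughly 15 mm of room. Rim and foot centres agree to about 1.5 mm, so it stands flat. It sits about 4° out of square with its tray.
- **Blue:** its outline matched the intended pose to about 2 px in the scene view, and top and bottom to 1 px in the side view. Its left edge there ran into the blue flaps, so that side is unchecked.
- **Steel:** pictures after release show it upright in its bay. My final image-difference check on it was inconclusive.

**What went less well:**
- The tool slowly picked up a lean of about 6° over the moves, which the rows could not correct. Green therefore came down rolled by about 2.7°, so I opened the jaws gradually and it settled with no force jump seen in the readings.
- I had used all 16 picture views, so the last composite picture could not be viewed and the final checks are numeric only.

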